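Block a roller in its transit tray

TASK

A spare conveyor roller lies loose in its sloping plywood transit tray and must be blocked before the tray goes out. Take the yellow wedge, set it on the bed between the two steel pegs, toe towards the roller, and push it up the bed against the roller's low side until the roller has rolled up to the head board and is jammed tight against its sprung buffer: push firmly and by feel, as the buffer is set differently each time, but do not ram it. Let go, so that the roller stays jammed, and only then swing the wooden turn button square across behind the wedge, so that it cannot work loose on the way. Leave the tape roll where it is.

Things in the scene. Friction and masses are not known exactly. Their poses are not given: they have to be found in the camera images.
- tray: Plywood tray 294x216 mm, fixed on the table; origin on the table top, its x axis points up the slope (horizontally), y to its left. The bed rises 5 degrees along x; its upper face is 26.2 mm above the origin. In mm from there (u up the bed, v left): two steel pegs, 10 thick, 44 high, at u 12, v +-55; side cheeks 40 high from u 20 up, inner faces at v +-94; low end at u -151.
- roller: Loose black rubber-covered conveyor roller, 70 mm diameter, 132 long (172 over its shaft ends), 0.7 to 1 kg, lying across the bed; origin on its axis at mid-length, y along the axis (the body spins as it rolls). It starts resting on the pegs, axis at u 52, and meets the buffer plate after 6 to 24 mm of rolling. A force of over 14 N from the wedge bruises the rubber.
- head_board: Wooden board 16x216x56 mm across the bed's upper end, fixed; origin at the foot of its near face, u 126. In front of it a rubber-faced buffer plate 150 wide, 36 high, on two spindles screwed in or out anew for each job: its face is anywhere from u 93 to 111 (not reported). Its spring gives 1.2 N at first touch, 5.6 N when fully in (2 mm), then it is solid.
- wedge: Loose yellow plastic wedge with rubber sole, 88 long, 44 wide, 45 high, 0.12 kg. Origin under the middle of its sole, x towards its toe, y across. From the 3 mm toe its face rises at 36 degrees to a flat-topped heel block. Lower it with the toe below u 10, or it lands on the roller. Touching the roller, its toe is 15 mm short of the axis (in u). Jammed, it holds itself by friction.
- wedge_grip (a point): Centre of the wedge's heel block (30 long, 44 wide across y, 45 high), half-way up, 29 mm behind the wedge's origin. Grip across the 44 mm. Carried just off the bed it rolls the roller with under 3.5 N; the force climbs steeply once the buffer is met: a firm, held push of 14 to 17 N up the bed is right and presses the buffer 0.5 to 2 mm.
- button_knob (a point): Middle of the turn button's black upright knob: 12 mm thick, standing 12 to 47 mm above the bed; this point is 32 mm above the bed, 68 mm from the pivot. It can be pinched or pushed.
- button_pivot (a point): On the turn button's pivot axis (square to the bed, at u -60.5, v +74), 32 mm above the bed. The button is a wooden bar 26 wide, 10 thick (3 to 13 mm above the bed), reaching 85 mm from here.
- turn_button (a joint): Angle of the button, rad: 0 points straight down the slope (open; below 0 it leans outward), grows anticlockwise from above to 1.57 (its stop), square across behind the wedge. About 1 N at the knob turns it; it stays where left. Closed, its near edge is at u -47.5; a tight wedge's heel is 2 to 22 mm above that, so the button cannot tighten the wedge.
- tape_roll: Roll of tape lying flat on the table, 96 mm across, 45 high, a bystander; origin under its centre.
There are look-alikes about, which are no part of the job. Several things look just like the wedge: the one meant starts farthest to the robot's right.

How it is judged:
By the outcome, as a careful person would: the job done as asked, in the order asked, and still so for the second after the job is handed in, with the robot touching nothing.
It also fails if it takes over 72 s, if anything falls off the work surface, if the arm or the gripper's body presses on something with over 40 N, if the wrist force passes 120 N, or if a joint passes its speed limit or range.

ROBOT

A 6-joint arm with a two-finger parallel gripper is mounted at the origin on a cart in front of the work surface, level with it; the furniture and walls round the work are solid. World frame = base frame: x ahead of the robot, y to its left, z up, the work surface at z = 0. Lengths are in mm, angles in degrees, forces in N, time in s.
With the tool pointing down it reaches from about 325 to 850 mm from the base axis. Payload 15.5 kg.
Tool frame: the origin (TCP) lies midway between the tips of the shut fingers; the grasp point (between the pads) lies 19 mm behind it; z points along the fingers, y is the line along which they close (so a half turn about z gives the same grasp; the last joint's range is limited). The gripper opens to 91 mm and grips with 3 to 60 N. Pads are 32 mm wide; open, the fingers measure 118 mm over their backs; the gripper's body (76 mm by 178 mm) begins 60 mm behind the grasp point.
Start: joints at [64.544, 28.281, 77.091, -0, 74.628, -5.472], TCP at [213.602, 587.368, 213.915] pointing down, gripper open.
Joint ranges: [-166.48, 166.48], [-47.26, 123.95], [12.59, 153.08], [-70.14, 250.14], [6.76, 159.57], [-176.63, 176.63]. Speed limits (degrees/s): [108.29, 108.29, 147.25, 172.46, 172.46, 172.46].

INTERFACE

Orientations are given as a 3x3 rotation matrix whose columns are the frame's x, y, z axes.
In Python, from rig import robot, cams gives the robot as it stands.
- The arm moves only by the tool drive_tool, never from a script. Its argument "commands" is a list of rows, each a list of 6 numbers: the shift along the tool's x, y, z scaled (see below), then the turn, a rotation vector about the tool's x, y, z scaled (see below). In form: [[dx, dy, dz, ax, ay, az], ...]. A call has 1 to 20 rows; each row shifts and turns the commanded pose from where the row before left it, along the tool's axes as they then stand; what a row does not reach is not made up. The controller multiplies each number of a shift by 0.05 m and each number of a turn by 45 degrees. A row lasts 1/8 s, in which the tool goes at most 62.5 mm and 10.7 degrees, less where a joint would pass 70% of its speed; a pose out of reach is approached as far as the arm can. A call with a number of a shift or a turn outside -1 to 1 is refused whole. A call with a gripper value outside its range is refused whole. "jaw" is the gripper command: -1 is shut, 1 is fully open, values between are in proportion, set as the call begins (left out, the last holds). The fingers move at their own pace and stop on an object; "force" is the grip in N (left out, the last holds). Time passes only in rows, so rows that do not move let the fingers close. It gives the time, the measured TCP pose, the force and the opening at its end, in the units of the state.
- robot.get_state(): the state, without advancing time (a new reading comes with each control period).
- cams.capture(name): name is "side" or "top"; returns a dict with "image" (384x512x3 uint8, blue, green, red), "camera_matrix" (3x3 intrinsics, pixels), "world_from_camera" (4x4, takes a point from camera to world coordinates). Camera axes: x right, y up, looking along -z (the intrinsics and any distortion apply to the point x, -y, -z); pixel columns grow to the right and rows downward; lengths in mm; the calibration is good to about 2 mm. A picture is of the moment at which its call begins. There is no depth.
- robot.sign_off(): hands the job in, once; it reports no verdict.
The state is a dict: "time": time; "q": joint angles; "joint_vel": joint speeds; "effort": joint torques, N m; "tool_pos": TCP position; "eef_rot": TCP orientation; "force": force on the tool from outside, world axes, zero at the start; "ft_torque": the same for the moment, N m; "opening": finger opening in mm.
Only numpy, scipy, OpenCV 4.12 (cv2) and the standard library are available. Lean on these libraries where they do the work, as an engineer would, in place of code of your own. Each camera call takes 0.05 s, during which the arm holds its last target. There are 200 camera calls.

## Working session

There is one attempt and no reset: what is moved stays moved. The work goes in short steps, Python scripts to look and compute and a tool call to move; the robot and the scene stay as the last step left them, time stands still between calls to the robot, and variables do not carry over. Pictures are saved under pics/ and viewed, on a budget of 10 in all, crops included, one or two more only if the job needs it, and the job is handed in when it is done.

Besides the shell and the picture viewer there is one more tool, called as name(argument=value, ...) on one line, values as JSON. drive_tool: Moves the arm, as the interface text tells. Its arguments: {"type":"object","properties":{"commands":{"type":"array","items":{"type":"array","items":{"type":"number","minimum":-1,"maximum":1}}},"jaw":{"type":"number"},"force":{"type":"number"}},"required":["commands"]}

```bash
mkdir -p pics; ls; python3 - <<'E'
from rig import robot,cams
import cv2,numpy as np
s=robot.get_state()
print(s['time'],s['tool_pos'],np.round(s['eef_rot'],3),s['force'],s['opening'])
for n in('top','side'):
    c=cams.capture(n); cv2.imwrite(f'pics/{n}0.png',cv2.resize(c['image'],(800,600),interpolation=cv2.INTER_CUBIC)); cv2.imwrite(f'{n}_raw.png',c['image'])
    np.savez(f'{n}.npz',K=c['camera_matrix'],T=c['world_from_camera']); print(c.keys(),c['camera_matrix'],c['world_from_camera'])
E
```

```text
pics
0.0 [213.45247121 587.02350892 213.33112646] [[-0.94   0.342 -0.001]
 [ 0.342  0.94  -0.001]
 [ 0.    -0.001 -1.   ]] [-0.09974581 -0.1638729   0.43454808] 91.29431854644588
dict_keys(['image', 'camera_matrix', 'world_from_camera']) [[390.81371216   0.         253.35431353]
 [  0.         390.81371216 188.43922378]
 [  0.           0.           1.        ]] [[ 1.64332025e-02  9.83779412e-01 -1.78628158e-01  3.81584554e+02]
 [-9.99495972e-01  1.13097291e-02 -2.96629667e-02  1.02767678e+02]
 [-2.71615799e-02  1.79025582e-01  9.83469415e-01  9.05227774e+02]
 [ 0.00000000e+00  0.00000000e+00  0.00000000e+00  1.00000000e+00]]
dict_keys(['image', 'camera_matrix', 'world_from_camera']) [[477.44816163   0.         256.54070699]
 [  0.         477.44816163 197.63018363]
 [  0.           0.           1.        ]] [[ 9.85281129e-01  1.15486598e-01 -1.26031515e-01  4.14316291e+02]
 [-1.70926626e-01  6.55765650e-01 -7.35360797e-01 -6.98948753e+02]
 [-2.27717843e-03  7.46079258e-01  6.65853254e-01  8.01397210e+02]
 [ 0.00000000e+00  0.00000000e+00  0.00000000e+00  1.00000000e+00]]
```

View pics/top0.png

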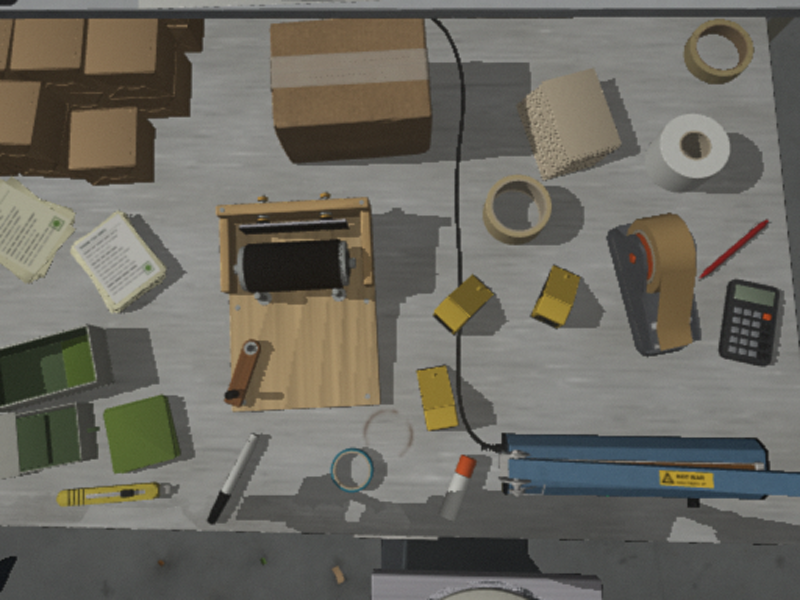

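View pics/side0.png

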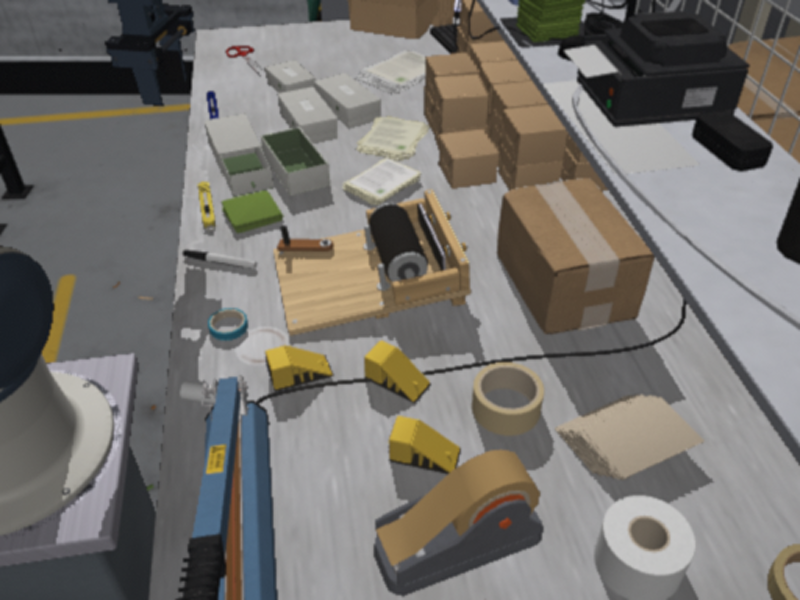

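The top view (800x600) has three wedge look-alikes: (463,305), (556,295) and (437,398). The robot's right is image right, so (556,295) is the one. In the side view it is at (425,445). The tray is at (300,300), the knob at about (232,395) and the tape roll meant is probably (517,210). I'll check it in close crops.

```bash
python3 - <<'E'
import cv2,numpy as np
t=cv2.imread('top_raw.png');s=cv2.imread('side_raw.png')
# wedge top crop x 330-380,y 160-215 ; tray crop x135-250,y120-270
a=cv2.resize(t[162:217,332:382],None,fx=8,fy=8,interpolation=cv2.INTER_CUBIC)
b=cv2.resize(s[262:307,242:302],None,fx=6,fy=6,interpolation=cv2.INTER_CUBIC)
im=np.zeros((440,800,3),np.uint8);im[:440,:400]=a;im[:270,420:780]=b
cv2.imwrite('pics/wedge.png',im)
cv2.imwrite('pics/tray.png',cv2.resize(t[122:267,135:250],None,fx=4,fy=4,interpolation=cv2.INTER_CUBIC))
E
```

```text
(no output)
```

View pics/wedge.png

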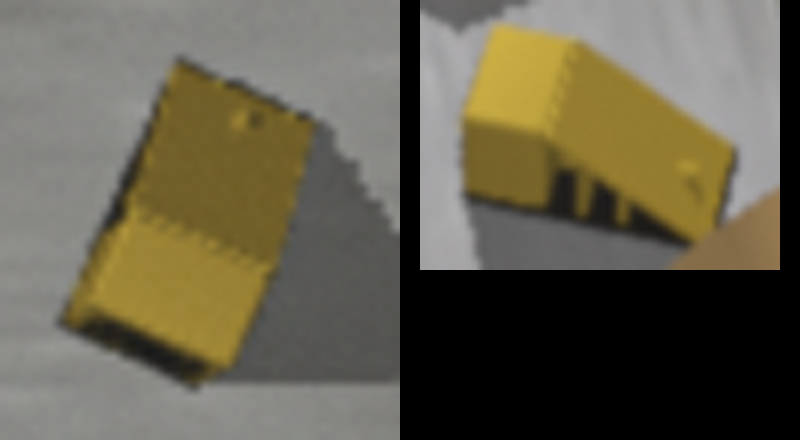

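View pics/tray.png

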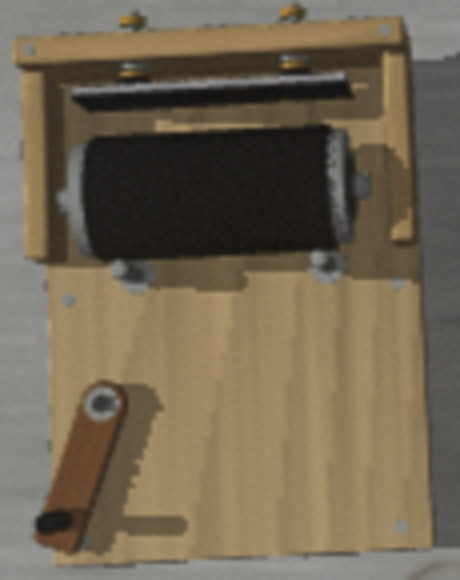

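The crops confirm the wedge: toe edge (180,62)-(313,122), ridge (133,212)-(272,265), heel at the bottom. The tray crop shows the pegs at (122,268) and (322,256), the pivot at (102,403) and the knob at (53,522). Next I'll fit the poses.

```bash
cat > h.py <<'E'
import numpy as np
from scipy.optimize import least_squares
C={n:np.load(f'{n}.npz') for n in('top','side')}
def proj(n,P):
    K,T=C[n]['K'],C[n]['T']; p=(np.atleast_2d(P)-T[:3,3])@T[:3,:3]
    p=p*[1,-1,-1]; q=p@K.T; return q[:,:2]/q[:,2:]
def raw(px,f,off): return (np.array(px,float)+.5)/f-.5+np.array(off)
def Rz(a): c,s=np.cos(a),np.sin(a); return np.array([[c,-s,0],[s,c,0],[0,0,1]])
def bed(u,v,h):
    c,s=np.cos(np.radians(5)),np.sin(np.radians(5)); return np.array([u*c-h*s,v,26.2+u*s+h*c])
def fit(loc,obs,x0,show=1):
    f=lambda x:np.concatenate([(proj(n,(loc[n]@Rz(x[2]).T)+[x[0],x[1],0])-obs[n]).ravel() for n in loc])
    r=least_squares(f,x0,loss='soft_l1'); 
    if show: print(np.round(r.x[:2],1),np.degrees(r.x[2]).round(2)); print(np.round(f(r.x).reshape(-1,2),1).tolist())
    return r.x
E
python3 - <<'E'
from h import *
L={'top':np.array([[44,22,3],[44,-22,3],[-14,22,45],[-14,-22,45],[-44,-22,45],[-44,22,0],[-44,-22,0]],float),
'side':np.array([[-44,22,45],[-44,-22,45],[-14,-22,45],[-14,22,45],[44,22,3],[-44,-22,0]],float)}
O={'top':raw([(180,62),(313,122),(133,212),(272,265),(230,365),(60,322),(197,387)],8,(332,162)),
'side':raw(np.array([(492,25),(463,118),(548,135),(578,42),(735,150),(465,192)])-[420,0],6,(242,262))}
w=fit(L,O,[450,-100,-.3]); fit({'top':L['top']},{'top':O['top']},w); fit({'side':L['side']},{'side':O['side']},w)
LT=np.array([bed(*p) for p in [(-151,108,0),(-151,-108,0),(12,55,44),(12,-55,44),(-60.5,74,15),(142,108,56),(142,-108,56)]])
OT=raw([(55,565),(433,545),(122,266),(322,254),(102,403),(15,38),(400,18)],4,(135,122))
t=fit({'top':LT},{'top':OT},[450,300,0])
for nm,q in [('grip',Rz(w[2])@[-29,0,22.5]+[w[0],w[1],0])]: print(nm,q)
T=lambda u,v,h: Rz(t[2])@bed(u,v,h)+[t[0],t[1],0]
print('pivot',T(-60.5,74,32)); 
for a in (0,.2,.3,.4,-.1,-.2,-.3,-.4): print(a,(proj('top',T(-60.5-68*np.cos(a),74-68*np.sin(a),47))-[135,122])*4)
print('side low corners',proj('side',[T(-151,108,0),T(-151,-108,0),T(142,-108,56)])*800/512)
E
```

```text
[ 547.1 -106.5] -24.76
[[-0.5, -1.0], [0.3, -0.6], [-0.7, -1.1], [0.3, 0.7], [0.2, 0.3], [-0.8, 0.1], [-0.4, 0.1], [0.2, -0.5], [-0.7, 0.5], [-0.3, 0.8], [0.1, -0.4], [0.8, 0.2], [-0.7, 2.0]]
[ 546.7 -107.1] -24.88
[[-0.3, -0.8], [0.5, -0.4], [-0.5, -0.9], [0.5, 0.9], [0.4, 0.5], [-0.6, 0.3], [-0.2, 0.3]]
[ 547.5 -105.5] -24.55
[[0.3, -0.8], [-0.6, 0.2], [-0.1, 0.4], [0.2, -0.8], [0.8, -0.3], [-0.6, 1.6]]
[526.4 266.4] 3.69
[[-0.2, 0.3], [0.7, 0.6], [-0.5, 0.3], [-0.3, 0.7], [0.2, -0.2], [-0.9, -1.1], [1.3, -1.5]]
grip [520.73444286 -94.3859592   22.5       ]
pivot [458.68513076 336.18837652  52.8053079 ]
0 [[ 89.34158736 527.64182705]]
0.2 [[114.33608371 523.85158335]]
0.3 [[126.46758016 520.07979506]]
0.4 [[138.18895345 515.10420014]]
-0.1 [[ 76.7341262  527.62207107]]
-0.2 [[ 64.22483038 526.32248089]]
-0.3 [[ 51.94128925 523.75730988]]
-0.4 [[ 40.00851905 519.95396118]]
side low corners [[272.24471061 249.17698534]
 [287.57271279 332.10008346]
 [469.60112867 262.9190811 ]]
```

drive_tool(commands=[[0,0,0,0,0,0.107],[-0.4,-0.35,0,0,0,0],[-0.8,-0.7,0,0,0,0],[-0.8,-0.7,0,0,0,0],[-0.8,-0.7,0,0,0,0],[-0.8,-0.7,0,0,0,0],[-0.8,-0.7,0,0,0,0],[-0.8,-0.7,0,0,0,0],[-0.8,-0.7,0,0,0,0],[-0.8,-0.7,0,0,0,0],[-0.8,-0.7,0,0,0,0],[-0.8,-0.7,0,0,0,0],[-0.8,-0.7,0,0,0,0],[-0.8,-0.7,0,0,0,0],[-0.8,-0.7,0,0,0,0],[-0.5,-0.35,0,0,0,0],[0,0,0.8,0,0,0],[0,0,0.8,0,0,0],[0,0,0.4,0,0,0],[0,0,0,0,0,0]], jaw=1, force=50)

```text
time: 2.6
tool_pos: [519.9, -94.2, 112.7]
eef_rot: [[-0.908, 0.42, -0.003], [0.42, 0.908, 0.001], [0.003, -0.0, -1.0]]
force: [-0.6, -0.5, -0.2]
opening: 91.3
```

```bash
cat >> h.py <<'E'
from scipy.spatial.transform import Rotation as Ro
def todo(pos,R,s):
    """shift in present tool axes (units of 50mm), turn (units of 45deg)"""
    R0=np.array(s['eef_rot']); print('t',s['time'],'pos',np.round(s['tool_pos'],1),'F',np.round(s['force'],2),'open',round(s['opening'],1))
    print('shift(mm)',np.round(R0.T@(np.array(pos)-s['tool_pos']),1),'turn(deg)',np.round(Ro.from_matrix(R0.T@R).as_rotvec(degrees=True),2))
TR=(526.4,266.4,np.radians(3.69))
def T(u,v,h): return Rz(TR[2])@bed(u,v,h)+[TR[0],TR[1],0]
def toolR(yaw,slope=0):
    "tool z down into bed, tool x down the bed"
    c,s=np.cos(np.radians(slope)),np.sin(np.radians(slope))
    return Rz(yaw)@np.array([[-c,0,s],[0,1,0],[-s,0,-c]])
E
python3 - <<'E'
from h import *; from rig import robot,cams; import cv2
s=robot.get_state(); todo([520.7,-94.4,7],toolR(np.radians(-24.8)),s)
im=cams.capture('top')['image']; g=cams.capture('side')['image']
o=np.hstack([cv2.resize(im[140:260,310:430],(400,400)),cv2.resize(g[190:310,210:330],(400,400))]); cv2.imwrite('pics/near.png',o)
E
```

```text
t 2.6 pos [519.9 -94.2 112.7] F [-0.64 -0.54 -0.16] open 91.3
shift(mm) [ -1.1   0.2 105.7] turn(deg) [-0.03 -0.18 -0.  ]
```

View pics/near.png

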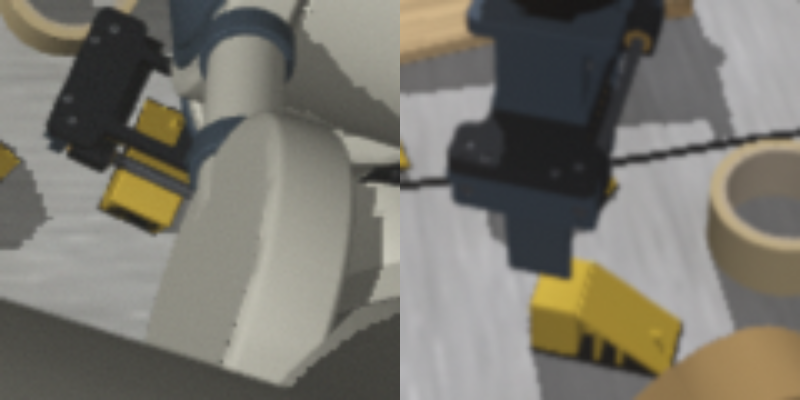

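The gripper is centred over the heel block, with its fingers on either side of the wedge (left half (145,200), right half (555,280)). I'll lower it and grip.

drive_tool(commands=[[-0.02,0,0.6,0,0,0],[0,0,0.6,0,0,0],[0,0,0.5,0,0,0],[0,0,0.3,0,0,0],[0,0,0.11,0,0,0],[0,0,0,0,0,0]])

```text
time: 3.45
tool_pos: [522.2, -94.9, 8.9]
eef_rot: [[-0.908, 0.419, 0.001], [0.419, 0.908, -0.0], [-0.001, 0.0, -1.0]]
force: [-0.4, 0.1, 1.0]
opening: 91.2
```

drive_tool(commands=[[0,0,0,0,0,0],[0,0,0,0,0,0],[0,0,0,0,0,0],[0,0,0,0,0,0],[0,0,0,0,0,0],[0,0,0,0,0,0]], jaw=-1, force=50)

```text
time: 4.2
tool_pos: [521.9, -94.8, 8.4]
eef_rot: [[-0.908, 0.419, -0.0], [0.419, 0.908, 0.0], [0.0, -0.0, -1.0]]
force: [-0.8, 0.2, 0.7]
opening: 44.2
```

drive_tool(commands=[[0,0,-0.4,0,0,0],[0,0,-0.8,0,0,0],[0,0,-0.8,0,0,0],[0,0,-0.8,0,0,-0.21],[0,0,0,0,0,-0.21],[0,0,0,0,0,-0.21],[0,0,0,0,0,0]])

```text
time: 5.08
tool_pos: [521.7, -94.8, 148.3]
eef_rot: [[-0.998, -0.061, -0.0], [-0.061, 0.998, 0.0], [0.0, 0.0, -1.0]]
force: [0.5, -0.1, -1.1]
opening: 43.8
```

```bash
python3 - <<'E'
from h import *; from rig import robot
todo(T(-75,0,110),toolR(TR[2],5),robot.get_state())
E
```

```text
t 5.075 pos [521.7 -94.8 148.3] F [ 0.52 -0.11 -1.1 ] open 43.8
shift(mm) [ 57.5 360.   19.2] turn(deg) [-0.   -5.02 -0.19]
```

drive_tool(commands=[[0.07,0.45,0,0,0,0],[0.144,0.9,0,0,0,0],[0.144,0.9,0,0,0,0],[0.144,0.9,0,0,0,0],[0.144,0.9,0,0,0,0],[0.144,0.9,0,0,0,0],[0.144,0.9,0,0,0,0],[0.144,0.9,0,0,0,0],[0.07,0.45,0.2,0,0,-0.004],[0,0,0.2,0,-0.111,0],[0,0,0,0,0,0],[0,0,0,0,0,0]])

```text
time: 6.58
tool_pos: [442.7, 260.8, 128.8]
eef_rot: [[-0.994, -0.063, 0.086], [-0.063, 0.998, 0.006], [-0.086, 0.0, -0.996]]
force: [-0.5, -0.3, -1.3]
opening: 43.5
```

```bash
python3 - <<'E'
from h import *; from rig import robot,cams; import cv2
todo(T(-75,0,13),toolR(TR[2],5),robot.get_state())
im=cams.capture('top')['image']; g=cams.capture('side')['image']
o=np.hstack([cv2.resize(im[120:270,130:280],(400,400)),cv2.resize(g[90:240,160:310],(400,400))]); cv2.imwrite('pics/over.png',o)
E
```

```text
t 6.575 pos [442.7 260.8 128.8] F [-0.54 -0.3  -1.29] open 43.5
shift(mm) [ 0.2  0.1 96.5] turn(deg) [ 0.01 -0.08 -0.08]
```

View pics/over.png

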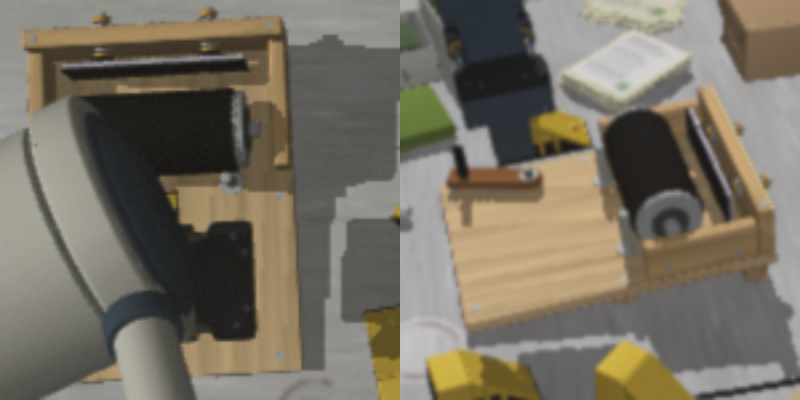

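The wedge is held over the low part of the bed with its toe towards the roller (side half at (560,130)). The pegs and roller are clear. Lowering.

drive_tool(commands=[[0,0,0.4,0,0,0],[0,0,0.6,0,0,0],[0,0,0.5,0,0,0],[0,0,0.3,0,0,0],[0,0,0.14,0,0,0],[0,0,0,0,0,0],[0,0,0,0,0,0]])

```text
time: 7.55
tool_pos: [451.1, 261.6, 32.5]
eef_rot: [[-0.994, -0.065, 0.088], [-0.065, 0.998, 0.006], [-0.088, 0.0, -0.996]]
force: [-0.6, -0.6, -1.4]
opening: 43.8
```

drive_tool(commands=[[0,0,0.03,0,0,0],[0,0,0.03,0,0,0],[0,0,0,0,0,0]])

```text
time: 7.92
tool_pos: [451.0, 261.5, 28.8]
eef_rot: [[-0.994, -0.065, 0.087], [-0.065, 0.998, 0.006], [-0.087, -0.0, -0.996]]
force: [0.2, 0.4, -2.0]
opening: 43.8
```

```bash
python3 - <<'E'
from h import *; from rig import robot
todo(T(-75,0,9.4),toolR(TR[2],5),robot.get_state())
E
```

```text
t 7.925 pos [451.  261.5  28.8] F [ 0.17  0.36 -2.01] open 43.8
shift(mm) [-0.1  0.1 -0.2] turn(deg) [ 0.   -0.01  0.04]
```

drive_tool(commands=[[0,0,0.02,0,0,0],[0,0,0,0,0,0]])

```text
time: 8.18
tool_pos: [451.1, 261.5, 28.2]
eef_rot: [[-0.994, -0.065, 0.087], [-0.065, 0.998, 0.006], [-0.087, 0.0, -0.996]]
force: [-2.4, -1.0, 10.1]
opening: 43.8
```

drive_tool(commands=[[0,0,0.016,0,0,0],[0,0,0,0,0,0]])

```text
time: 8.43
tool_pos: [451.1, 261.5, 28.1]
eef_rot: [[-0.994, -0.065, 0.088], [-0.065, 0.998, 0.006], [-0.088, 0.0, -0.996]]
force: [-7.4, -3.0, 30.5]
opening: 43.7
```

drive_tool(commands=[[0,0,-0.042,0,0,0],[-0.2,0,0,0,0,0],[-0.25,0,0,0,0,0],[-0.15,0,0,0,0,0],[0,0,0,0,0,0],[0,0,0,0,0,0]])

```text
time: 9.18
tool_pos: [480.4, 263.3, 31.5]
eef_rot: [[-0.994, -0.065, 0.086], [-0.065, 0.998, 0.005], [-0.087, -0.0, -0.996]]
force: [0.3, -0.2, -1.8]
opening: 43.9
```

drive_tool(commands=[[-0.04,0,0,0,0,0],[-0.04,0,0,0,0,0],[-0.04,0,0,0,0,0],[-0.04,0,0,0,0,0],[0,0,0,0,0,0]])

```text
time: 9.8
tool_pos: [488.9, 263.9, 32.4]
eef_rot: [[-0.994, -0.065, 0.087], [-0.065, 0.998, 0.006], [-0.087, 0.0, -0.996]]
force: [-0.3, -0.6, -1.9]
opening: 43.9
```

drive_tool(commands=[[-0.02,0,0,0,0,0],[-0.02,0,0,0,0,0],[-0.02,0,0,0,0,0],[0,0,0,0,0,0]])

```text
time: 10.3
tool_pos: [491.8, 264.1, 32.6]
eef_rot: [[-0.994, -0.065, 0.087], [-0.065, 0.998, 0.006], [-0.087, -0.0, -0.996]]
force: [-1.2, -0.6, -2.0]
opening: 43.6
```

drive_tool(commands=[[-0.02,0,0,0,0,0],[-0.02,0,0,0,0,0],[0,0,0,0,0,0],[0,0,0,0,0,0]])

```text
time: 10.8
tool_pos: [493.9, 264.3, 32.9]
eef_rot: [[-0.994, -0.065, 0.087], [-0.065, 0.998, 0.006], [-0.088, 0.0, -0.996]]
force: [0.2, -0.2, -3.4]
opening: 43.7
```

drive_tool(commands=[[-0.02,0,0,0,0,0],[-0.02,0,0,0,0,0],[0,0,0,0,0,0],[0,0,0,0,0,0]])

```text
time: 11.3
tool_pos: [495.9, 264.4, 33.1]
eef_rot: [[-0.994, -0.065, 0.087], [-0.065, 0.998, 0.006], [-0.087, 0.0, -0.996]]
force: [-0.5, -1.0, -1.6]
opening: 43.8
```

drive_tool(commands=[[-0.02,0,0,0,0,0],[-0.02,0,0,0,0,0],[0,0,0,0,0,0],[0,0,0,0,0,0]])

```text
time: 11.8
tool_pos: [497.8, 264.6, 33.2]
eef_rot: [[-0.994, -0.065, 0.087], [-0.065, 0.998, 0.006], [-0.087, 0.0, -0.996]]
force: [-0.5, 0.2, -2.3]
opening: 43.6
```

drive_tool(commands=[[-0.02,0,0,0,0,0],[-0.02,0,0,0,0,0],[0,0,0,0,0,0],[0,0,0,0,0,0]])

```text
time: 12.3
tool_pos: [499.8, 264.7, 33.4]
eef_rot: [[-0.994, -0.065, 0.087], [-0.065, 0.998, 0.006], [-0.087, 0.0, -0.996]]
force: [-0.3, -0.2, -2.3]
opening: 43.9
```

drive_tool(commands=[[-0.02,0,0,0,0,0],[-0.02,0,0,0,0,0],[0,0,0,0,0,0],[0,0,0,0,0,0]])

```text
time: 12.8
tool_pos: [501.8, 264.8, 33.6]
eef_rot: [[-0.994, -0.065, 0.087], [-0.065, 0.998, 0.006], [-0.087, 0.0, -0.996]]
force: [-0.2, -0.8, -2.4]
opening: 43.8
```

drive_tool(commands=[[-0.02,0,0,0,0,0],[-0.02,0,0,0,0,0],[0,0,0,0,0,0],[0,0,0,0,0,0]])

```text
time: 13.3
tool_pos: [503.8, 264.9, 33.7]
eef_rot: [[-0.994, -0.065, 0.087], [-0.065, 0.998, 0.006], [-0.087, 0.0, -0.996]]
force: [0.5, 1.0, -2.7]
opening: 43.6
```

```bash
python3 - <<'E'
from h import *; from rig import robot,cams; import cv2
s=robot.get_state(); todo(T(-30,0,9),toolR(TR[2],5),s)
im=cams.capture('top')['image']; g=cams.capture('side')['image']
o=np.hstack([cv2.resize(im[120:270,130:280],(400,400)),cv2.resize(g[110:210,210:310],(400,400),interpolation=cv2.INTER_CUBIC)]); cv2.imwrite('pics/push.png',o)
E
```

```text
t 13.3 pos [503.8 264.9  33.7] F [ 0.45  0.96 -2.68] open 43.6
shift(mm) [8.1 0.  0.5] turn(deg) [0.01 0.01 0.04]
```

View pics/push.png

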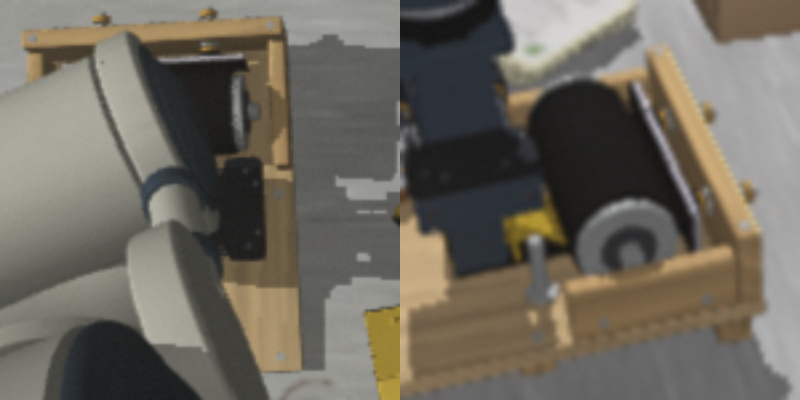

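The roller has rolled up and is near the buffer plate (right half: roller (600,170), plate (665,160)). I'll go on in 1 mm steps.

drive_tool(commands=[[-0.02,0,0,0,0,0],[0,0,0,0,0,0],[0,0,0,0,0,0]])

```text
time: 13.78
tool_pos: [504.6, 265.0, 33.8]
eef_rot: [[-0.994, -0.065, 0.087], [-0.065, 0.998, 0.006], [-0.087, -0.0, -0.996]]
force: [-1.4, -1.1, -2.9]
opening: 44.2
```

drive_tool(commands=[[-0.02,0,0,0,0,0],[0,0,0,0,0,0],[0,0,0,0,0,0]])

```text
time: 14.15
tool_pos: [505.7, 265.0, 33.9]
eef_rot: [[-0.994, -0.065, 0.087], [-0.065, 0.998, 0.006], [-0.087, 0.0, -0.996]]
force: [-0.5, 0.0, -2.0]
opening: 44.0
```

drive_tool(commands=[[-0.02,0,0,0,0,0],[0,0,0,0,0,0],[0,0,0,0,0,0]])

```text
time: 14.52
tool_pos: [506.7, 265.1, 34.0]
eef_rot: [[-0.994, -0.065, 0.087], [-0.065, 0.998, 0.006], [-0.087, 0.0, -0.996]]
force: [-0.8, -0.4, -2.0]
opening: 43.7
```

drive_tool(commands=[[-0.02,0,0,0,0,0],[0,0,0,0,0,0],[0,0,0,0,0,0]])

```text
time: 14.9
tool_pos: [507.6, 265.2, 34.0]
eef_rot: [[-0.994, -0.065, 0.087], [-0.065, 0.998, 0.006], [-0.087, -0.0, -0.996]]
force: [-2.1, -0.9, -2.8]
opening: 44.1
```

drive_tool(commands=[[-0.02,0,0,0,0,0],[0,0,0,0,0,0],[0,0,0,0,0,0]])

```text
time: 15.28
tool_pos: [508.1, 265.1, 33.9]
eef_rot: [[-0.994, -0.065, 0.086], [-0.065, 0.998, 0.005], [-0.086, -0.0, -0.996]]
force: [-5.3, -0.8, -3.9]
opening: 43.8
```

drive_tool(commands=[[-0.016,0,0,0,0,0],[0,0,0,0,0,0],[0,0,0,0,0,0]])

```text
time: 15.65
tool_pos: [508.7, 265.1, 33.9]
eef_rot: [[-0.994, -0.065, 0.086], [-0.065, 0.998, 0.005], [-0.086, -0.0, -0.996]]
force: [-5.7, -0.1, -4.5]
opening: 43.6
```

drive_tool(commands=[[-0.006,0,0,0,0,0],[0,0,0,0,0,0],[0,0,0,0,0,0]])

```text
time: 16.02
tool_pos: [508.8, 265.0, 33.9]
eef_rot: [[-0.994, -0.065, 0.085], [-0.065, 0.998, 0.005], [-0.085, -0.0, -0.996]]
force: [-6.2, -0.2, -4.0]
opening: 43.4
```

drive_tool(commands=[[-0.014,0,0,0,0,0],[0,0,0,0,0,0],[0,0,0,0,0,0]])

```text
time: 16.4
tool_pos: [509.3, 265.0, 33.9]
eef_rot: [[-0.994, -0.065, 0.085], [-0.065, 0.998, 0.005], [-0.085, -0.001, -0.996]]
force: [-6.9, -0.9, -3.6]
opening: 43.8
```

drive_tool(commands=[[-0.01,0,0,0,0,0],[0,0,0,0,0,0],[0,0,0,0,0,0]])

```text
time: 16.77
tool_pos: [509.6, 265.0, 33.9]
eef_rot: [[-0.994, -0.065, 0.084], [-0.065, 0.998, 0.005], [-0.085, -0.001, -0.996]]
force: [-7.1, -0.2, -4.2]
opening: 43.6
```

drive_tool(commands=[[-0.01,0,0,0,0,0],[0,0,0,0,0,0],[0,0,0,0,0,0]])

```text
time: 17.15
tool_pos: [510.0, 265.0, 33.8]
eef_rot: [[-0.994, -0.065, 0.084], [-0.065, 0.998, 0.005], [-0.084, -0.001, -0.996]]
force: [-7.7, 0.4, -4.3]
opening: 43.9
```

drive_tool(commands=[[-0.01,0,0,0,0,0],[0,0,0,0,0,0],[0,0,0,0,0,0]])

```text
time: 17.52
tool_pos: [510.3, 265.0, 33.8]
eef_rot: [[-0.994, -0.065, 0.084], [-0.065, 0.998, 0.005], [-0.084, -0.001, -0.996]]
force: [-8.4, 0.2, -5.2]
opening: 43.8
```

drive_tool(commands=[[-0.016,0,0,0,0,0],[0,0,0,0,0,0],[0,0,0,0,0,0]])

```text
time: 17.9
tool_pos: [510.9, 265.0, 33.8]
eef_rot: [[-0.994, -0.065, 0.083], [-0.065, 0.998, 0.005], [-0.084, -0.001, -0.997]]
force: [-9.0, -0.5, -5.0]
opening: 43.8
```

drive_tool(commands=[[-0.012,0,0,0,0,0],[0,0,0,0,0,0],[0,0,0,0,0,0]])

```text
time: 18.27
tool_pos: [510.9, 265.0, 33.8]
eef_rot: [[-0.994, -0.065, 0.083], [-0.065, 0.998, 0.004], [-0.083, -0.001, -0.997]]
force: [-13.3, 0.9, -2.7]
opening: 44.1
```

drive_tool(commands=[[-0.005,0,0,0,0,0],[0,0,0,0,0,0],[0,0,0,0,0,0],[0,0,0,0,0,0]])

```text
time: 18.77
tool_pos: [511.0, 265.0, 33.8]
eef_rot: [[-0.994, -0.065, 0.082], [-0.065, 0.998, 0.004], [-0.082, -0.001, -0.997]]
force: [-13.5, 0.4, -1.0]
opening: 44.0
```

```bash
python3 - <<'E'
from h import *; from rig import robot,cams
e=Rz(TR[2])@np.array([np.cos(np.radians(5)),0,np.sin(np.radians(5))])
for i in range(4):
    s=robot.get_state(); print(s['time'],np.round(s['force'],2),s['force']@e); cams.capture('side')
E
```

```text
18.775 [-13.54   0.36  -1.03] -13.522008659265369
18.825 [-12.9    0.54  -1.82] -12.948864991052346
18.875 [-14.17   2.    -1.64] -14.10462207883808
18.925 [-14.16   0.33  -1.79] -14.21251163149374
```

drive_tool(commands=[[-0.007,0,0,0,0,0],[0,0,0,0,0,0],[0,0,0,0,0,0],[0,0,0,0,0,0]])

```text
time: 19.48
tool_pos: [511.0, 265.0, 33.8]
eef_rot: [[-0.995, -0.065, 0.082], [-0.065, 0.998, 0.004], [-0.082, -0.001, -0.997]]
force: [-16.9, 0.7, 1.1]
opening: 43.8
```

```bash
python3 - <<'E'
from h import *; from rig import robot,cams
e=Rz(TR[2])@np.array([np.cos(np.radians(5)),0,np.sin(np.radians(5))])
for i in range(6):
    s=robot.get_state(); print(s['time'],np.round(s['force'],2),s['force']@e); cams.capture('side')
E
```

```text
19.475 [-16.86   0.66   1.11] -16.62189286466501
19.525 [-16.     1.49  -0.05] -15.815185754012944
19.575 [-15.38   0.78   1.  ] -15.151761771424962
19.625 [-16.15   1.38   1.  ] -15.881454134135701
19.675 [-16.14   1.32   0.64] -15.902044111089026
19.725 [-15.4    0.91   0.75] -15.18309074651461
```

drive_tool(commands=[[0,0,0,0,0,0],[0,0,0,0,0,0],[0,0,0,0,0,0],[0,0,0,0,0,0]], jaw=0.35)

```text
time: 20.27
tool_pos: [514.2, 265.6, 34.7]
eef_rot: [[-0.994, -0.065, 0.087], [-0.065, 0.998, 0.006], [-0.088, 0.0, -0.996]]
force: [0.5, -0.4, 1.3]
opening: 61.9
```

drive_tool(commands=[[0,0,-0.3,0,0,0],[0,0,-0.7,0,0,0],[0,0,-0.8,0,0,0],[0,0,-0.8,0,0,0],[0.6,0,-0.3,0,0,0],[0.8,0,0,0,0,0],[0.8,0,0,0,0,0],[0,0,0,0,0,0]])

```text
time: 21.28
tool_pos: [389.2, 257.1, 170.2]
eef_rot: [[-0.994, -0.066, 0.086], [-0.066, 0.998, 0.005], [-0.086, -0.0, -0.996]]
force: [-0.3, -0.5, -0.5]
opening: 61.5
```

```bash
python3 - <<'E'
from h import *; from rig import robot,cams; import cv2
s=robot.get_state(); todo(T(-60.5-65.2,74+19,60),toolR(TR[2],5),s)
im=cams.capture('top')['image']; g=cams.capture('side')['image']
o=np.hstack([cv2.resize(im[120:270,130:280],(400,400)),cv2.resize(g[110:230,170:310],(400,343),interpolation=cv2.INTER_CUBIC)[:400] if 0 else cv2.resize(g[110:250,170:310],(400,400),interpolation=cv2.INTER_CUBIC)]); cv2.imwrite('pics/rel.png',o)
E
```

```text
t 21.275 pos [389.2 257.1 170.2] F [-0.33 -0.49 -0.53] open 61.5
shift(mm) [ 1.  93.4 95.4] turn(deg) [-0.01 -0.06  0.11]
```

View pics/rel.png

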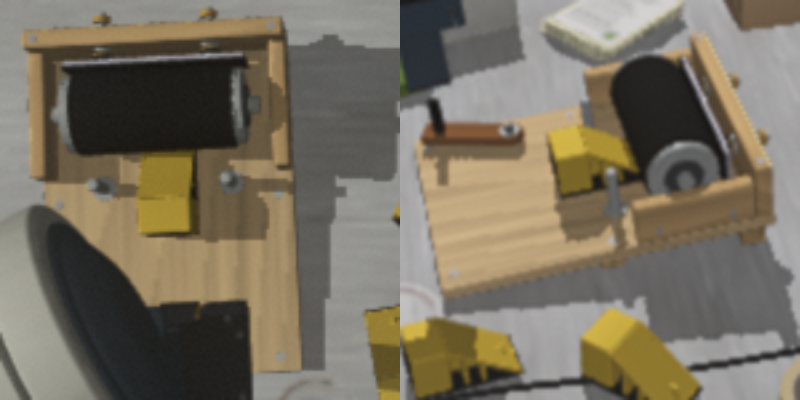

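The wedge is released and seated under the roller, and the roller is up against the buffer plate (left half: plate edge (155,62), wedge (167,192)). The knob is at (435,115) in the right half. Next I'll pinch the knob.

drive_tool(commands=[[0.02,0.47,0,0,0,0],[0,0.8,0,0,0,0],[0,0.6,0.3,0,0,0],[0,0,0.8,0,0,0],[0,0,0.8,0,0,0],[0,0,0.6,0,0,0],[0,0,0.24,0,0,0],[0,0,0,0,0,0]])

```text
time: 22.38
tool_pos: [397.3, 351.7, 32.8]
eef_rot: [[-0.994, -0.065, 0.087], [-0.064, 0.998, 0.005], [-0.087, -0.0, -0.996]]
force: [0.5, 0.4, -0.6]
opening: 61.7
```

drive_tool(commands=[[0,0,0,0,0,0],[0,0,0,0,0,0],[0,0,0,0,0,0],[0,0,0,0,0,0],[0,0,0,0,0,0],[0,0,0,0,0,0],[0,0,0,0,0,0]], jaw=-1, force=6)

```text
time: 23.25
tool_pos: [396.7, 351.7, 32.9]
eef_rot: [[-0.994, -0.065, 0.087], [-0.065, 0.998, 0.006], [-0.087, -0.0, -0.996]]
force: [-1.7, 1.4, 1.7]
opening: 11.8
```

```bash
python3 - <<'E'
from h import *; from rig import robot
s=robot.get_state(); print(np.round(s['q'],1)); R=toolR(TR[2],5)
p0=None
for a in np.linspace(-.28,1.57,8):
    print(round(a,2)); P=T(-60.5-68*np.cos(a),74-68*np.sin(a),18)
    if p0 is None: todo(P,R,s)
    else: print('  step',np.round(R.T@(P-p0)/50,3))
    p0=P
E
```

```text
[ 36.9  34.2 104.2  -4.5  37.5 -53.3]
-0.28
t 23.25 pos [396.7 351.7  32.9] F [-1.66  1.41  1.73] open 11.8
shift(mm) [ 2.9 -0.6 -0.5] turn(deg) [ 0.   -0.01  0.04]
-0.02
  step [ 0.053 -0.354  0.   ]
0.25
  step [-0.042 -0.356 -0.   ]
0.51
  step [-0.133 -0.333  0.   ]
0.78
  step [-0.215 -0.286  0.   ]
1.04
  step [-0.283 -0.22   0.   ]
1.31
  step [-0.33  -0.139 -0.   ]
1.57
  step [-0.355 -0.048 -0.   ]
```

drive_tool(commands=[[0.035,-0.177,0,0,0,0],[0.018,-0.177,0,0,0,0],[-0.01,-0.178,0,0,0,0],[-0.032,-0.178,0,0,0,0],[0,0,0,0,0,0]])

```text
time: 23.88
tool_pos: [398.6, 315.2, 32.8]
eef_rot: [[-0.994, -0.064, 0.086], [-0.064, 0.998, 0.005], [-0.087, -0.001, -0.996]]
force: [-1.7, -2.3, 1.5]
opening: 12.1
```

drive_tool(commands=[[-0.055,-0.17,0,0,0,0],[-0.077,-0.163,0,0,0,0],[-0.098,-0.15,0,0,0,0],[-0.117,-0.136,0,0,0,0],[0,0,0,0,0,0]])

```text
time: 24.5
tool_pos: [418.4, 285.9, 34.4]
eef_rot: [[-0.994, -0.064, 0.087], [-0.064, 0.998, 0.005], [-0.087, -0.0, -0.996]]
force: [0.0, -1.8, 1.9]
opening: 11.4
```

```bash
python3 - <<'E'
from h import *; from rig import robot
s=robot.get_state(); a=.78; todo(T(-60.5-68*np.cos(a),74-68*np.sin(a),18),toolR(TR[2],5),s)
E
```

```text
t 24.5 pos [418.4 285.9  34.4] F [ 0.03 -1.82  1.93] open 11.4
shift(mm) [ 3.4 -0.2 -0.5] turn(deg) [-0.01  0.01 -0.01]
```

drive_tool(commands=[[-0.134,-0.118,0,0,0,0],[-0.149,-0.1,0,0,0,0],[-0.16,-0.08,0,0,0,0],[-0.17,-0.06,0,0,0,0],[0,0,0,0,0,0]])

```text
time: 25.12
tool_pos: [451.4, 271.1, 37.3]
eef_rot: [[-0.994, -0.064, 0.089], [-0.064, 0.998, 0.007], [-0.089, 0.001, -0.996]]
force: [1.6, 7.7, -2.7]
opening: 11.5
```

drive_tool(commands=[[-0.176,-0.034,0,0,0,0],[-0.13,-0.012,0,0,0,0],[0,0,0,0,0,0],[0,0,0,0,0,0]])

```text
time: 25.62
tool_pos: [465.3, 269.9, 38.4]
eef_rot: [[-0.994, -0.065, 0.087], [-0.064, 0.998, 0.007], [-0.088, 0.001, -0.996]]
force: [-2.8, 11.8, -2.7]
opening: 13.8
```

```bash
python3 - <<'E'
from h import *; from rig import robot,cams; import cv2
s=robot.get_state(); a=1.57; todo(T(-60.5-68*np.cos(a),74-68*np.sin(a),18),toolR(TR[2],5),s)
im=cams.capture('top')['image']; g=cams.capture('side')['image']
o=np.hstack([cv2.resize(im[120:270,130:280],(400,400)),cv2.resize(g[110:250,170:310],(400,400),interpolation=cv2.INTER_CUBIC)]); cv2.imwrite('pics/btn.png',o)
E
```

```text
t 25.625 pos [465.3 269.9  38.4] F [-2.82 11.8  -2.74] open 13.8
shift(mm) [ 1.1 -1.5 -0.5] turn(deg) [0.07 0.02 0.01]
```

View pics/btn.png

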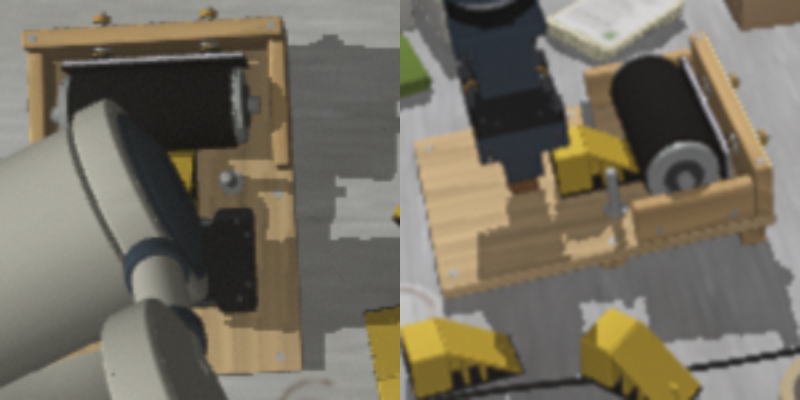

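The button is nearly square. I'll ease the sideways load, press gently to the stop, release and look.

drive_tool(commands=[[-0.03,0.01,0,0,0,0],[-0.04,0,0,0,0,0],[0,0,0,0,0,0],[0,0,0,0,0,0]])

```text
time: 26.22
tool_pos: [467.7, 270.4, 38.5]
eef_rot: [[-0.994, -0.065, 0.085], [-0.064, 0.998, 0.006], [-0.086, 0.001, -0.996]]
force: [-7.9, 10.9, -0.4]
opening: 13.4
```

drive_tool(commands=[[0,0,0,0,0,0],[0,0,0,0,0,0],[0,0,0,0,0,0]], jaw=0.2)

```text
time: 26.6
tool_pos: [468.5, 269.8, 38.7]
eef_rot: [[-0.994, -0.065, 0.087], [-0.065, 0.998, 0.006], [-0.087, -0.0, -0.996]]
force: [-1.0, 0.6, -0.2]
opening: 40.3
```

drive_tool(commands=[[0,0,-0.4,0,0,0],[0,0,-0.8,0,0,0],[0,0,-0.8,0,0,0],[0.6,0,-0.6,0,0,0],[0.9,0,0,0,0,0],[0.8,0,0,0,0,0],[0,0.5,0,0,0,0],[0,0.8,0,0,0,0],[0,0.8,0,0,0,0],[0,0,0,0,0,0]])

```text
time: 27.85
tool_pos: [335.9, 368.8, 158.2]
eef_rot: [[-0.994, -0.067, 0.088], [-0.067, 0.998, 0.007], [-0.088, 0.001, -0.996]]
force: [0.7, -0.0, 0.2]
opening: 54.6
```

```bash
python3 - <<'E'
from h import *; from rig import robot,cams; import cv2
s=robot.get_state(); print(s['time'],s['tool_pos'])
im=cams.capture('top')['image']; g=cams.capture('side')['image']
o=np.hstack([cv2.resize(im[122:267,135:235],(400,580),interpolation=cv2.INTER_CUBIC),np.pad(cv2.resize(g[110:250,170:310],(400,400),interpolation=cv2.INTER_CUBIC),((0,180),(0,0),(0,0)))]); cv2.imwrite('pics/fin.png',o)
for a in (1.2,1.3,1.4,1.5,1.57,): print(a,(np.array(proj('top',T(-60.5-68*np.cos(a),74-68*np.sin(a),47)))-[135,122])*4)
E
```

```text
27.85 [335.88165807 368.766724   158.19385805]
1.2 [[204.31824775 440.38042348]]
1.3 [[207.87556439 428.13656419]]
1.4 [[210.20627377 415.63167183]]
1.5 [[211.28948841 402.99226096]]
1.57 [[211.30060139 394.13282926]]
```

View pics/fin.png

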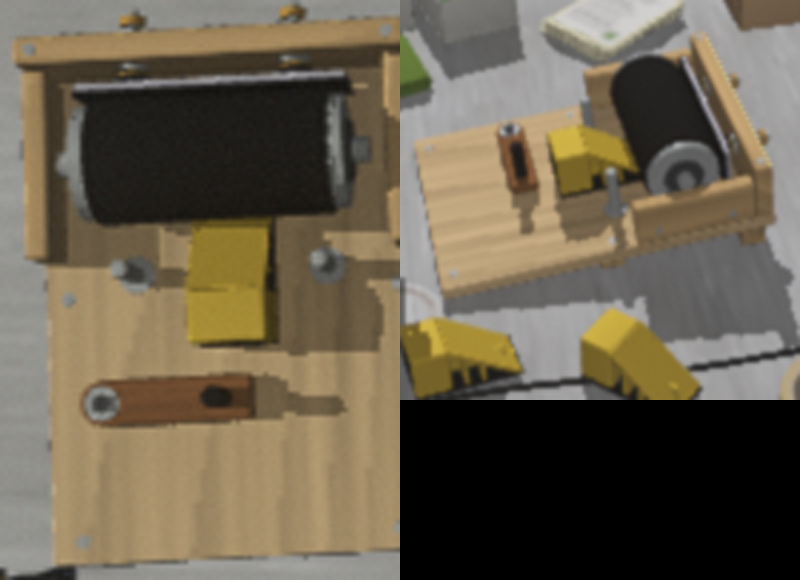

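The button is square across: pivot (102,403), bar end (252,396), parallel to the tray's low edge to within about a degree. The knob at (217,396) matches the closed prediction of (211,394). The roller is tight against the plate, the wedge is seated and the arm is clear. Handing in.

```bash
python3 -c "
from rig import robot
print(robot.sign_off())"
```

```text
the job is handed in; nothing more can be done
None
```

The roller is jammed against the buffer by the yellow wedge and the turn button is square across behind it. I handed the job in at about 28 s of the 72 s allowed; no verdict is reported.

- **Wedge:** I took the one farthest to the robot's right, set it between the pegs and carried it just off the bed. I pushed by feel until the force held at about 15.5 N up the bed, then let go.
- **Button:** only after letting go did I pinch the knob, swing the button to its stop and withdraw the arm.
- **Last picture:** the wedge is still under the roller, the roller is against the plate and the button is parallel to the tray edge to within about a degree. The knob is about 1.5 raw pixels (roughly 3 mm) from where I calculated it should be when closed.
- **Forces that ran high:** while feeling for the bed, the wedge pressed down on it with about 30 N for a moment, away from the roller. The last part of the button's swing put about 12 N sideways on the knob.
- **Not checked directly:** I judged the 14 N limit on the rubber only from the wrist force, which peaked near 17 N up the bed. I had no reading of how far the buffer was pressed in.
- **Tape roll:** I did not touch it.

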